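# Drag the stop along the board track into its cross slot

### The arm

A 6-joint arm with a two-finger parallel gripper is mounted at the origin on a cart in front of the work surface, level with it; the furniture and walls round the work are solid. World frame = base frame: x ahead of the robot, y to its left, z up, the work surface at z = 0. Lengths are in m, angles in degrees, forces in N, time in s.
With the tool pointing down it reaches from about 0.275 to 1 m from the base axis. Payload 8.4 kg.
Tool frame: the origin (TCP) lies on the front face of the gripper's body, between the roots of the fingers; the fingertips stand 73 mm ahead of it and the grasp point (between the pads) lies 54 mm ahead of it; x points along the fingers, y is the direction in which the jaws open and shut, and the axes are right-handed (so a half turn about x gives the same grasp; the last joint's range is limited). The gripper opens to 85 mm and grips with 20 to 120 N. Pads are 22 mm wide; open, the fingers measure 114 mm over their backs; the gripper's body (76 mm by 85 mm) begins 54 mm behind the grasp point. The pads swing forward as they close: fully open they stand 13 mm farther back than shut.
Start: joints at [67.643, 20.225, 93.587, -0, 66.188, -0.138], TCP at [0.236, 0.579, 0.304] pointing down, gripper open.
Joint ranges: [-150.9, 150.9], [-52.94, 120.26], [3.33, 152.33], [-74.26, 254.26], [0, 154.13], [-172.89, 172.89]. Speed limits (degrees/s): [127.2, 127.2, 159.86, 180, 180, 180].

### API

Orientations are given as [roll, pitch, yaw] about the fixed x, y, z axes, in that order (R = Rz(yaw) Ry(pitch) Rx(roll)).
In Python, from station import bot gives the robot as it stands.
- The arm moves only by the shell command python3 -m inch 'ROWS' [OPENING] [FORCE]. ROWS is JSON, a list of rows, each a list of 2 entries, a list of its own where there are three numbers: the shift along the tool's x, y, z in mm, then the turn, a rotation vector about the tool's x, y, z in rad. In form: [[[tx, ty, tz], [ax, ay, az]], ...]. A call has 1 to 8 rows; each row is the pose to reach, as a shift and turn from the pose commanded when the call began, along the tool's axes at that moment; what a row does not reach only later rows make up. A row lasts 1/10 s, in which the tool goes at most 50 mm and 8.59 degrees, less where a joint would pass 70% of its speed; a pose out of reach is approached as far as the arm can. A call with a gripper value outside its range is refused whole. OPENING is the closure in counts, from 0 (fully open) to 255 (shut), set as the call begins (- or left out, the last holds). The fingers move at their own pace and stop on an object; FORCE is the grip in N (left out, the last holds). Time passes only in rows, so rows that repeat a pose let the fingers close. It gives the time, the measured TCP pose, the force and the opening at its end, in the units of the state.
- bot.sense(): the state, without advancing time (a new reading comes with each control period).
- bot.get_image(name): name is "scene" or "top"; returns a dict with "img" (420x560x3 uint8, red, green, blue), "mtx" (3x3 intrinsics, pixels), "dist_coeffs" ([k1, k2, p1, p2, k3] as OpenCV has them; the pictures are not rectified), "xyz" and "orientation" of the camera in the world. Camera axes: x right, y down, z forward; pixel columns grow to the right and rows downward; lengths in m; the calibration is good to about 2 mm. A picture is of the moment at which its call begins. There is no depth.
- bot.job_done(): hands the job in, once; it reports no verdict.
The state is a dict: "clock": time; "joint_positions": joint angles; "dq": joint speeds; "joint_efforts": joint torques, N m; "tool_pos": TCP position; "tcp_rot": TCP orientation; "force": force on the tool from outside, world axes, zero at the start; "moment": the same for the moment, N m; "opening": finger opening in m.
Only numpy, scipy, OpenCV 4.12 (cv2) and the standard library are available. Lean on these libraries where they do the work, as an engineer would, in place of code of your own. Each camera call takes 0.05 s, during which the arm holds its last target. There are 200 camera calls.

### The job

A board lies against the end fence of the aluminium track and needs its stop behind it. Take the steel stop with the narrow foot by its handle, set it down on the bare deck at the open end of the track, then drag it along the deck towards the board, without lifting it and square to the track, until it drops into the cross slot; stop there and leave it standing on the slot's floor. Do not move the stop with the wide foot.

Things in the scene. Friction and masses are not known exactly. Their poses are not given: they have to be found in the camera images.
- track: Aluminium board track fixed on the bench, 66 mm wide (x), 260 mm long (y), z up; origin at the centre of its underside, on the bench. Flat deck 20 mm above the bench between two side lips (24 mm high, 56 mm clear between). The -y end is open: bare deck from y = -130 to -7 mm. At +y a fixed board (y = 49 to 117 mm, top at 30 mm) lies against the end fence (36 mm high).
- slot (a point): Centre of the flat floor of the slot that crosses the track's deck from lip to lip, at y = +15 mm of the track and 8 mm above the bench; axes as the track's. The slot is 44 mm long along the track (y) and 12 mm deep below the deck.
- narrow_stop_mid (a point): Steel stop with the NARROW foot, loose, upright, 64 mm tall, 0.16 kg. Point: its centre, 32 mm above its underside. Foot 34 mm (its x) by 24 mm (y), 18 mm high; above it a centred handle 16 mm (x) by 22 mm (y), 18 to 64 mm above the underside; grip across the 16 mm, about 44 mm above the underside. Square to the track: its y along the track's y, either way round.
- wide_stop_mid (a point): The other loose steel stop: same height and handle, but a WIDE foot, 34 mm (x) by 64 mm (y), too wide for the slot; to be left alone. Point: its centre, 32 mm above its underside.

How it is judged:
By the outcome, as a careful person would: the job done as asked, in the order asked, and still so for the second after the job is handed in, with the robot touching nothing.
It also fails if it takes over 35 s, if anything falls off the work surface, if the arm or the gripper's body presses on something with over 40 N, if the wrist force passes 120 N, or if a joint passes its speed limit or range.

## Working session

There is one attempt and no reset: what is moved stays moved. The work goes in short steps, Python scripts to look and compute and a shell command to move; the robot and the scene stay as the last step left them, time stands still between calls to the robot, and variables do not carry over. Pictures are saved under pics/ and viewed, about 8 in all and at most 12, crops included, and the job is handed in when it is done.

```bash
mkdir -p pics; ls; python3 - <<'E'
from station import bot
import cv2,numpy as np
for n in("scene","top"):
    d=bot.get_image(n); cv2.imwrite(f"pics/{n}0.png",d["img"][:,:,::-1]); print(n,d["mtx"],d["dist_coeffs"],d["xyz"],d["orientation"])
print(bot.sense())
E
```

```text
pics
scene [[537.93288505   0.         281.62510713]
 [  0.         537.93288505 202.13994426]
 [  0.           0.           1.        ]] [-0.17412604  0.          0.          0.          0.        ] [0.05933161 0.08848389 0.68429832] [-136.80506253    0.76609557 -123.0516357 ]
top [[398.28157722   0.         275.57137238]
 [  0.         398.28157722 203.40121795]
 [  0.           0.           1.        ]] [-0.06132137  0.          0.          0.          0.        ] [ 0.36110521 -0.21921046  0.86970848] [-169.57804719    0.19979065  -89.37294449]
{'clock': 0.1, 'joint_positions': array([ 6.76423470e+01,  2.02608973e+01,  9.36233368e+01, -2.12655523e-03,
        6.61874740e+01, -1.39925651e-01]), 'dq': array([-0.03042224, -0.06487221, -0.14323059, -0.02206622,  0.03358584,
       -0.09264341]), 'joint_efforts': array([-7.56037734e-04, -6.06353903e+01, -3.42820036e+01, -2.62663593e-05,
        3.94618866e-03,  2.53595613e-05]), 'tool_pos': array([0.23624029, 0.57828568, 0.3032218 ]), 'tcp_rot': array([ -88.58666476,   89.92826552, -110.80353234]), 'force': array([ 0.04328703,  0.3304119 , -0.38072932]), 'moment': array([-0.04880703, -0.02868943,  0.02225625]), 'opening': 0.08528887245088987}
```

View pics/scene0.png

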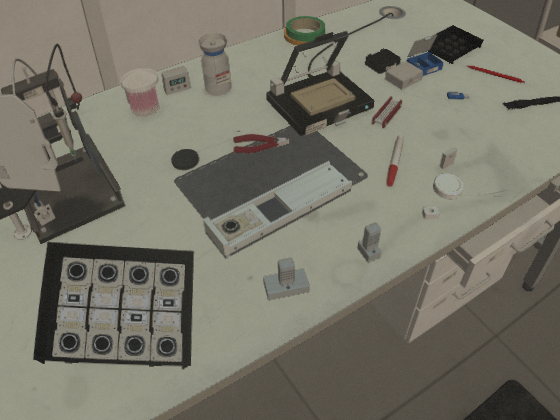

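View pics/top0.png

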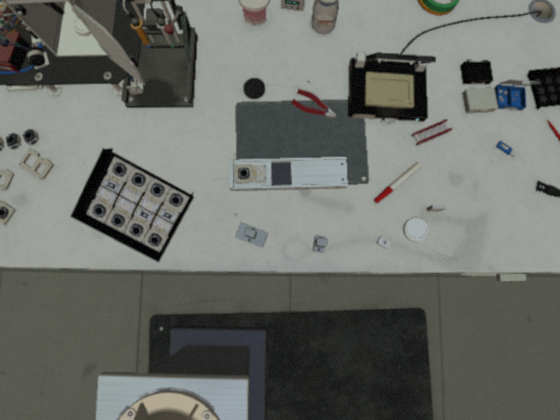

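Top view: track at about (230–348, 157–190) px, slot at x≈272–292 and open end to the right. The narrow stop is at (320,243) and the wide stop at (252,234). The scene view shows the narrow stop at (372,242). I'll zoom in on both.

```bash
cat > h.py <<'E'
import cv2,numpy as np
from scipy.spatial.transform import Rotation as R
from station import bot
def ray(d,px):
    u=cv2.undistortPoints(np.array(px,float).reshape(-1,1,2),d["mtx"],np.array(d["dist_coeffs"])).reshape(-1,2)
    v=np.c_[u,np.ones(len(u))]@R.from_euler("xyz",d["orientation"],degrees=True).as_matrix().T
    return np.array(d["xyz"]),v
def plane(d,px,z):
    c,v=ray(d,px); return c+v*((z-c[2])/v[:,2])[:,None]
def cross(d1,p1,d2,p2):
    (a,u),(b,w)=ray(d1,[p1]),ray(d2,[p2]); u,w=u[0],w[0]
    s=np.linalg.lstsq(np.c_[u,-w],b-a,rcond=None)[0]; p,q=a+s[0]*u,b+s[1]*w
    return (p+q)/2,np.linalg.norm(p-q)
def proj(d,P):
    M=R.from_euler("xyz",d["orientation"],degrees=True).as_matrix().T
    return cv2.projectPoints(np.atleast_2d(P).astype(float),cv2.Rodrigues(M)[0],-M@d["xyz"],d["mtx"],np.array(d["dist_coeffs"]))[0].reshape(-1,2)
def crop(d,x0,y0,w,h,s,fn):
    c=cv2.resize(d["img"][y0:y0+h,x0:x0+w,::-1],None,fx=s,fy=s,interpolation=cv2.INTER_CUBIC)
    for i in range(0,w,10): cv2.putText(c,str(x0+i),(i*s,8),0,.3,(0,0,255)); cv2.line(c,(i*s,10),(i*s,16),(0,0,255))
    for i in range(0,h,10): cv2.putText(c,str(y0+i),(0,i*s+4),0,.3,(0,0,255)); cv2.line(c,(20,i*s),(26,i*s),(0,0,255))
    cv2.imwrite("pics/"+fn,c)
E
python3 - <<'E'
from h import *
t=bot.get_image("top"); s=bot.get_image("scene")
crop(t,225,150,130,110,6,"t1.png"); crop(s,200,155,198,145,4,"s1.png")
E
```

```text
(no output)
```

View pics/t1.png

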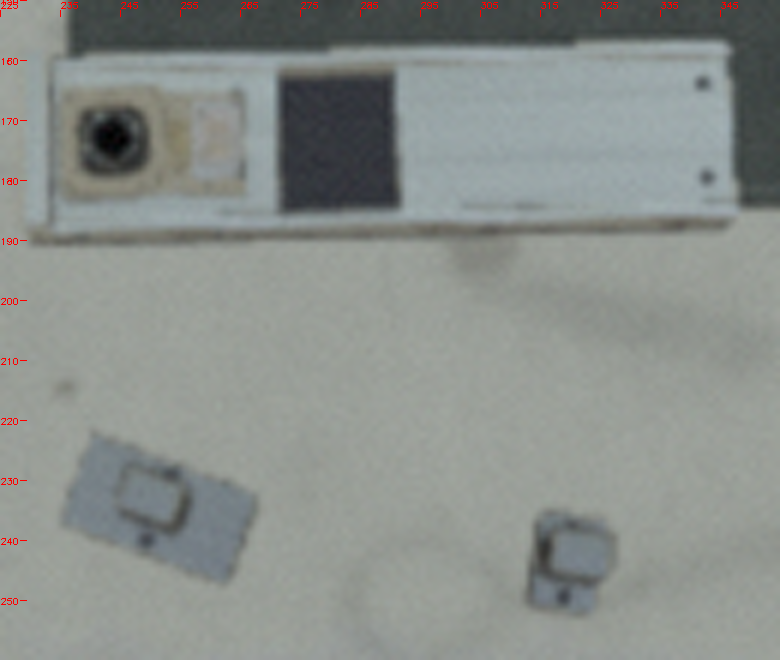

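View pics/s1.png

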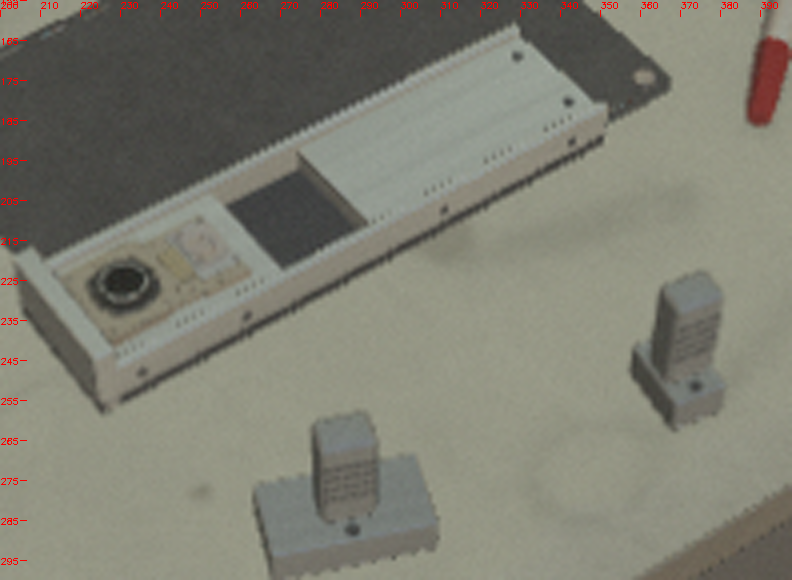

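```bash
python3 - <<'E'
from h import *
np.set_printoptions(precision=4,suppress=True)
t=bot.get_image("top"); s=bot.get_image("scene")
T=lambda L:np.array(L)/6+[225,150]-.4
S=lambda L:np.array(L)/4+[200,155]-.4
def show(n,P): print(n,P[:,:2].tolist() if 0 else "\n",P[:,:2], "edges",np.linalg.norm(np.diff(P,axis=0),axis=1), "ang",[round(float(np.degrees(np.arctan2(*(b-a)[1::-1]))),1) for a,b in zip(P,P[1:])])
show("T slot",plane(t,T([[280,72],[395,68],[400,205],[282,211]]),.02))
show("S slot L,R",plane(s,S([[230,205],[283,270],[368,222],[302,153]]),.02))
show("T lip end",plane(t,T([[728,42],[735,218]]),.024))
show("T upper lip outer",plane(t,T([[60,59],[728,42]]),.024))
show("S lips end",plane(s,S([[517,25],[607,103]]),.024))
show("S lower lip",plane(s,S([[607,103],[105,362]]),.024))
show("T deck holes",plane(t,T([[702,83],[707,177]]),.02)); show("S holes",plane(s,S([[518,56],[568,102]]),.02))
show("T ntop",plane(t,T([[554,532],[611,528],[616,578],[560,582]]),.064))
show("S ntop",plane(s,S([[660,285],[703,270],[722,290],[680,310]]),.064))
show("T nfoot",plane(t,T([[540,510],[527,602],[588,616]]),.018))
show("S nfoot top",plane(s,S([[633,345],[676,402],[724,382]]),.018))
show("S nfoot bot",plane(s,S([[633,372],[678,430],[722,408]]),.0))
show("T nscrews",plane(t,T([[572,523],[565,597]]),.018))
show("T wtop",plane(t,T([[150,495]]),.064))
# mask of narrow stop on scene/top
E
```

```text
T slot 
 [[ 0.6113 -0.204 ]
 [ 0.6133 -0.2464]
 [ 0.5614 -0.2484]
 [ 0.5587 -0.2054]] edges [0.0425 0.0519 0.0431] ang [-87.4, -177.8, 93.6]
S slot L,R 
 [[ 0.6028 -0.2052]
 [ 0.5597 -0.2045]
 [ 0.5625 -0.2482]
 [ 0.6116 -0.2469]] edges [0.0431 0.0438 0.0492] ang [179.0, -86.4, 1.5]
T lip end 
 [[ 0.6235 -0.369 ]
 [ 0.5569 -0.37  ]] edges [0.0665] ang [-179.1]
T upper lip outer 
 [[ 0.6144 -0.123 ]
 [ 0.6235 -0.369 ]] edges [0.2461] ang [-87.9]
S lips end 
 [[ 0.6224 -0.3697]
 [ 0.5598 -0.3724]] edges [0.0626] ang [-177.5]
S lower lip 
 [[ 0.5598 -0.3724]
 [ 0.5549 -0.1187]] edges [0.2537] ang [91.1]
T deck holes 
 [[ 0.6088 -0.3597]
 [ 0.5731 -0.3608]] edges [0.0357] ang [-178.2]
S holes 
 [[ 0.6089 -0.3605]
 [ 0.5729 -0.3612]] edges [0.036] ang [-178.8]
T ntop 
 [[ 0.4383 -0.2994]
 [ 0.4398 -0.3186]
 [ 0.423  -0.3201]
 [ 0.4215 -0.3013]] edges [0.0193 0.0169 0.0189] ang [-85.5, -174.9, 94.6]
S ntop 
 [[ 0.4404 -0.3002]
 [ 0.4371 -0.3187]
 [ 0.4252 -0.3183]
 [ 0.4265 -0.2987]] edges [0.0188 0.0119 0.0197] ang [-100.2, 177.9, 86.3]
T nfoot 
 [[ 0.4505 -0.299 ]
 [ 0.4177 -0.2942]
 [ 0.413  -0.3158]] edges [0.0332 0.0222] ang [171.7, -102.4]
S nfoot top 
 [[ 0.4501 -0.3001]
 [ 0.4181 -0.2963]
 [ 0.4152 -0.3183]] edges [0.0321 0.0222] ang [173.1, -97.6]
S nfoot bot 
 [[ 0.4496 -0.3019]
 [ 0.4165 -0.2985]
 [ 0.4151 -0.3201]] edges [0.0332 0.0217] ang [174.1, -93.7]
T nscrews 
 [[ 0.446  -0.3104]
 [ 0.4196 -0.3077]] edges [0.0265] ang [174.2]
T wtop 
 [[ 0.4494 -0.1627]] edges [] ang []
```

```bash
cat >> h.py <<'E'
def go(p,yaw):
    """tool shift (mm), turn (rad) to TCP at p, pointing down, jaws (tool y) along yaw or its opposite"""
    s=bot.sense(); M=R.from_euler("xyz",s["tcp_rot"],degrees=True).as_matrix()
    best=None
    for k in(0,180):
        a=np.radians(yaw+k); y=np.array([np.cos(a),np.sin(a),0]); x=np.array([0,0,-1.]); G=np.c_[x,y,np.cross(x,y)]
        r=R.from_matrix(M.T@G).as_rotvec()
        print("shift mm",(M.T@(np.array(p)-s["tool_pos"])*1e3).round(1),"turn rad",r.round(4))
    print("z",s["tool_pos"].round(4),"toolx",M[:,0].round(3),"tooly",M[:,1].round(3),"F",np.round(s["force"],1),"q",s["joint_positions"].round(1),"open",round(s["opening"],4),s["clock"])
E
python3 - <<'E'
from h import *
go([.4325,-.3095,.20],-6.5)
E
```

```text
shift mm [ 104.  -747.8  517.4] turn rad [1.2964e+00 3.0000e-04 4.0000e-04]
shift mm [ 104.  -747.8  517.4] turn rad [-1.8451e+00 -4.0000e-04  3.0000e-04]
z [0.2363 0.5785 0.3036] toolx [-0. -0. -1.] tooly [ 0.378  0.926 -0.   ] F [ 0.3 -0.3  0.2] q [67.6 20.2 93.6 -0.  66.2 -0.1] open 0.0854 0.3
```

```bash
A='[[30,-748,517],[1.2964,0,0]]'; python3 -m inch '[[[0,-48,33],[0.1,0,0]],[[0,-144,100],[0.25,0,0]],[[0,-300,207],[0.52,0,0]],[[0,-374,259],[0.65,0,0]],[[0,-450,311],[0.8,0,0]],[[0,-500,346],[0.9,0,0]],[[0,-550,380],[1.0,0,0]],[[0,-600,415],[1.1,0,0]]]' 0 20; python3 - <<'E'
from h import *
go([.4325,-.3095,.20],-6.5)
E
```

```text
clock: 1.1
tool_pos: [0.3225, 0.1862, 0.3041]
tcp_rot: [108.3, 89.9, 22.7]
force: [1.6, -0.6, -0.5]
opening: 0.0852
shift mm [104.   71.  502.8] turn rad [ 0.1914 -0.0004 -0.0009]
shift mm [104.   71.  502.8] turn rad [-2.9502e+00  1.3000e-03 -6.0000e-04]
z [0.3225 0.1862 0.3041] toolx [ 0.001  0.    -1.   ] tooly [0.997 0.078 0.001] F [ 1.6 -0.6 -0.5] q [ 29.8  -3.5 121.9  -0.   61.5  25.3] open 0.0852 1.1
```

```bash
python3 -m inch '[[[0,7,50],[0,0,0]],[[0,14,100],[0.05,0,0]],[[20,21,150],[0.08,0,0]],[[40,36,250],[0.12,0,0]],[[60,50,350],[0.15,0,0]],[[80,60,430],[0.19,0,0]],[[104,71,503],[0.19,0,0]],[[104,71,503],[0.19,0,0]]]';  python3 -m inch '[[[0,0,0],[0,0,0]]]' ; python3 - <<'E'
from h import *
go([.4325,-.3095,.20],-6.5)
E
```

```text
clock: 1.9
tool_pos: [0.4091, -0.1949, 0.2299]
tcp_rot: [77.6, 89.9, -18.6]
force: [1.4, 0.9, -0.6]
opening: 0.0854
clock: 2.0
tool_pos: [0.4098, -0.1972, 0.2291]
tcp_rot: [20.7, 89.9, -75.6]
force: [0.1, 1.0, 0.1]
opening: 0.0854
shift mm [ 29.2  35.  109. ] turn rad [ 0.0023  0.0012 -0.0005]
shift mm [ 29.2  35.  109. ] turn rad [-3.1392e+00  7.0000e-04  1.9000e-03]
z [ 0.4098 -0.1972  0.2291] toolx [ 0.    -0.001 -1.   ] tooly [ 0.994 -0.111  0.   ] F [0.1 1.  0.1] q [-2.590e+01  1.050e+01  1.179e+02 -1.000e-01  5.150e+01 -1.940e+01] open 0.0854 2.0
```

```bash
python3 -m inch '[[[10,12,36],[0,0,0]],[[20,24,72],[0,0,0]],[[29,35,109],[0,0,0]],[[29,35,109],[0,0,0]],[[29,35,109],[0,0,0]],[[29,35,109],[0,0,0]],[[29,35,109],[0,0,0]]]' ; python3 - <<'E'
from h import *
go([.4325,-.3095,.098],-6.5)
s=bot.get_image("scene");t=bot.get_image("top")
a=cv2.resize(s["img"][150:300,290:430,::-1],None,fx=4,fy=4,interpolation=2); b=cv2.resize(t["img"][190:265,290:350,::-1],None,fx=4,fy=4,interpolation=2)
o=np.zeros((600,800,3),np.uint8);o[:,:560]=a;o[:300,560:]=b;cv2.imwrite("pics/c2.png",o)
E
```

```text
clock: 2.7
tool_pos: [0.432, -0.3035, 0.2015]
tcp_rot: [-178.5, 90.0, 85.5]
force: [0.2, 0.3, 0.7]
opening: 0.0854
shift mm [103.5   1.1   5.9] turn rad [ 0.0075 -0.0001  0.    ]
shift mm [103.5   1.1   5.9] turn rad [-3.134e+00 -0.000e+00 -2.000e-04]
z [ 0.432  -0.3035  0.2015] toolx [ 0.  0. -1.] tooly [ 0.994 -0.106 -0.   ] F [0.2 0.3 0.7] q [-35.3  18.9 110.6   0.   50.5 -29.2] open 0.0854 2.7
```

View pics/c2.png

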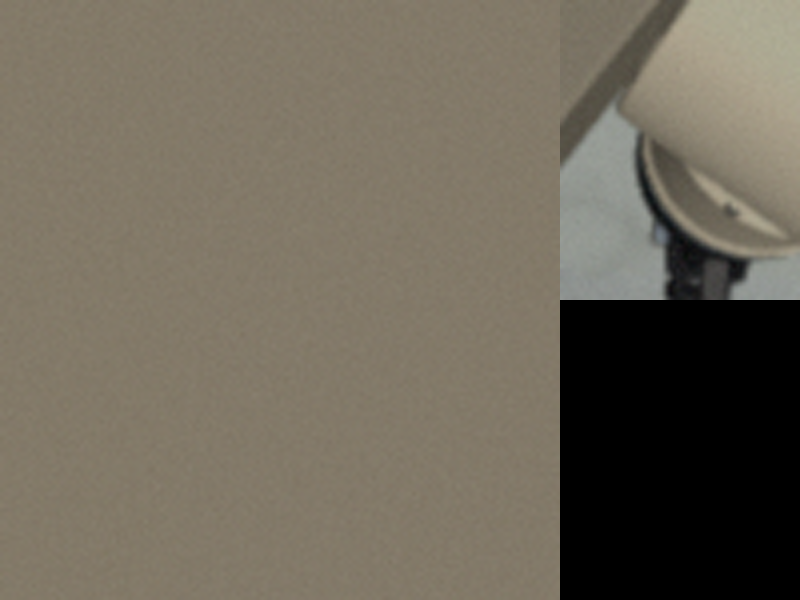

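The arm hides the stop in both cameras, so this picture doesn't help. The measurements agree within 2 mm and the jaw clearance is large, so I'll descend while watching the force.

```bash
python3 -m inch '[[[25,1,6],[0,0,0]],[[50,1,6],[0,0,0]],[[75,1,6],[0,0,0]],[[90,1,6],[0,0,0]],[[100,1,6],[0,0,0]],[[103,1,6],[0,0,0]],[[103,1,6],[0,0,0]],[[103,1,6],[0,0,0]]]' && python3 - <<'E'
from h import *
go([.4325,-.3095,.098],-6.5)
E
```

```text
clock: 3.6
tool_pos: [0.433, -0.311, 0.0989]
tcp_rot: [60.5, 89.9, -35.6]
force: [0.4, 0.1, -0.4]
opening: 0.0855
shift mm [ 0.9 -0.6 -1.4] turn rad [ 0.0065  0.0006 -0.0011]
shift mm [ 0.9 -0.6 -1.4] turn rad [-3.135e+00  1.700e-03  1.000e-03]
z [ 0.433  -0.311   0.0989] toolx [ 0.001 -0.001 -1.   ] tooly [ 0.994 -0.107  0.001] F [ 0.4  0.1 -0.4] q [-35.8  28.6 113.1   0.   38.3 -29.7] open 0.0855 3.6
```

```bash
for i in 1 2; do python3 -m inch '[[[0,0,0],[0,0,0]],[[0,0,0],[0,0,0]],[[0,0,0],[0,0,0]],[[0,0,0],[0,0,0]],[[0,0,0],[0,0,0]],[[0,0,0],[0,0,0]]]' 255 40;done; python3 -m inch '[[[-10,0,0],[0,0,0]],[[-30,0,0],[0,0,0]],[[-50,0,0],[0,0,0]],[[-80,0,0],[0,0,0]],[[-80,0,0],[0,0,0]],[[-80,0,0],[0,0,0]]]'; python3 - <<'E'
from h import *
go([.5905,-.334,.19],1.8)
E
```

```text
clock: 4.2
tool_pos: [0.4324, -0.3108, 0.0982]
tcp_rot: [-105.4, 90.0, 158.4]
force: [-0.3, 0.3, 0.6]
opening: 0.0157
clock: 4.8
tool_pos: [0.4325, -0.3107, 0.0982]
tcp_rot: [-96.0, 90.0, 167.8]
force: [-1.2, 0.6, 3.3]
opening: 0.0154
clock: 5.4
tool_pos: [0.4327, -0.3108, 0.1787]
tcp_rot: [62.8, 89.9, -33.3]
force: [0.3, 0.3, -1.8]
opening: 0.0157
shift mm [-11.  159.4   6.2] turn rad [-0.1384  0.0008 -0.0014]
shift mm [-11.  159.4   6.2] turn rad [ 3.0032e+00 -2.1000e-03 -1.2000e-03]
z [ 0.4327 -0.3108  0.1787] toolx [ 0.001 -0.001 -1.   ] tooly [ 0.994 -0.107  0.001] F [ 0.3  0.3 -1.8] q [-35.9  21.2 111.    0.   47.8 -29.7] open 0.0157 5.4
```

```bash
python3 -m inch '[[[-11,40,2],[0,0,0]],[[-11,80,5],[-0.07,0,0]],[[-11,120,8],[-0.14,0,0]],[[-11,160,11],[-0.138,0,0]],[[-11,160,11],[-0.138,0,0]],[[-11,160,11],[-0.138,0,0]],[[-11,160,11],[-0.138,0,0]],[[-11,160,11],[-0.138,0,0]]]';  python3 - <<'E'
from h import *
t=bot.get_image("top"); s=bot.get_image("scene")
a=cv2.resize(s["img"][80:230,200:400,::-1],None,fx=4,fy=4,interpolation=2)
cv2.imwrite("pics/c3.png",a)
go([.5908,-.3395,.120],1.8)
E
```

```text
clock: 6.2
tool_pos: [0.5891, -0.3385, 0.1885]
tcp_rot: [-120.0, 89.9, 151.8]
force: [1.0, -0.0, -1.8]
opening: 0.0152
shift mm [69.1  1.2  0.8] turn rad [-0.0009 -0.0002  0.0004]
shift mm [69.1  1.2  0.8] turn rad [3.1407e+00 7.0000e-04 4.0000e-04]
z [ 0.5896 -0.3388  0.1891] toolx [-0.  0. -1.] tooly [ 1.     0.031 -0.   ] F [-0.5 -0.2 -1.2] q [-30.   31.6  91.5  -0.   57.  -31.8] open 0.0155 6.3
```

View pics/c3.png

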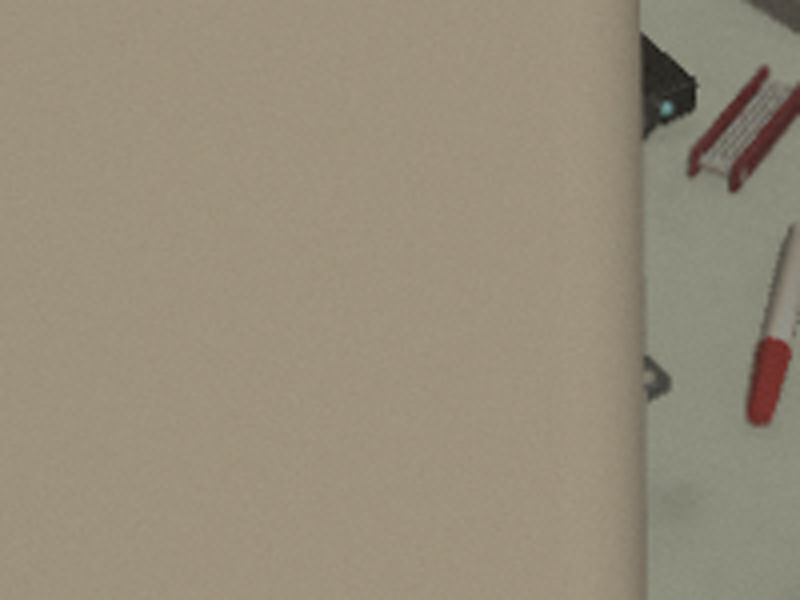

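The arm fills the scene view again. I'll lower onto the deck by force; contact is expected at TCP z ≈ 0.118.

```bash
python3 -m inch '[[[20,1,1],[0,0,0]],[[40,1,1],[0,0,0]],[[58,1,1],[0,0,0]],[[64,1,1],[0,0,0]],[[66,1,1],[0,0,0]],[[67,1,1],[0,0,0]],[[68,1,1],[0,0,0]]]'; python3 -m inch '[[[1,0,0],[0,0,0]],[[1,0,0],[0,0,0]]]';python3 - <<'E'
from h import *
go([.5908,-.3395,.118],1.8)
E
```

```text
clock: 7.0
tool_pos: [0.5919, -0.3401, 0.122]
tcp_rot: [58.8, 89.9, -29.4]
force: [-0.3, 0.2, -1.9]
opening: 0.0155
clock: 7.2
tool_pos: [0.5916, -0.3398, 0.1205]
tcp_rot: [58.2, 90.0, -30.0]
force: [0.0, -0.3, -2.3]
opening: 0.0153
shift mm [ 2.5 -0.8 -0.3] turn rad [-0.0004  0.0003 -0.0005]
shift mm [ 2.5 -0.8 -0.3] turn rad [ 3.1412e+00 -8.0000e-04 -5.0000e-04]
z [ 0.5916 -0.3398  0.1205] toolx [ 0. -0. -1.] tooly [1.    0.031 0.   ] F [ 0.  -0.3 -2.3] q [-30.   36.5  93.   -0.   50.4 -31.8] open 0.0153 7.2
```

```bash
for i in 1 2 3 4; do python3 -m inch '[[[0.5,-0.2,0],[0,0,0]],[[0.8,-0.2,0],[0,0,0]],[[0.8,-0.2,0],[0,0,0]]]'|egrep 'pos|force';done
```

```text
tool_pos: [0.5912, -0.3398, 0.1194]
force: [0.2, -0.0, -2.3]
tool_pos: [0.591, -0.3398, 0.1185]
force: [0.2, -0.6, -2.9]
tool_pos: [0.591, -0.3398, 0.1182]
force: [-1.4, 0.7, 4.2]
tool_pos: [0.5909, -0.3398, 0.1182]
force: [-3.2, 2.6, 11.0]
```

Contact at z = 0.1182, as expected for the deck. I'll ease off the press and drag.

```bash
python3 -m inch '[[[-0.5,0,0],[0,0,0]],[[-0.5,0,0],[0,0,0]],[[-0.5,0,-2],[0,0,0]],[[-0.5,0,-5],[0,0,0]],[[-0.5,0,-9],[0,0,0]],[[-0.5,0,-13],[0,0,0]],[[-0.5,0,-17],[0,0,0]],[[-0.5,0,-20],[0,0,0]]]'|egrep 'pos|force'
python3 - <<'E'
from h import *
go([.5873,-.2256,.118],1.8)
E
```

```text
tool_pos: [0.5909, -0.3203, 0.1182]
force: [0.4, -8.4, 11.1]
shift mm [  0.   -0.7 -94.8] turn rad [-0.0002  0.0019 -0.0023]
shift mm [  0.   -0.7 -94.8] turn rad [ 3.1414e+00 -3.6000e-03 -3.0000e-03]
z [ 0.5909 -0.3203  0.1182] toolx [ 0.002 -0.002 -1.   ] tooly [1.    0.031 0.002] F [ 0.4 -8.4 11.1] q [-28.6  36.   94.6  -0.   49.3 -30.3] open 0.0151 9.2
```

```bash
python3 -m inch '[[[-0.3,0,-3],[0,0,0]],[[-0.3,0,-7],[0,0,0]],[[-0.3,-0.3,-11],[0,0,0]],[[-0.3,-0.3,-15],[0,0,0]],[[-0.3,-0.3,-19],[0,0,0]],[[-0.3,-0.3,-23],[0,0,0]],[[-0.3,-0.3,-27],[0,0,0]],[[-0.3,-0.3,-30],[0,0,0]]]'|egrep 'pos|force'
python3 - <<'E'
from h import *
go([.5873,-.2256,.118],1.8)
E
```

```text
tool_pos: [0.5893, -0.2899, 0.1182]
force: [0.8, -1.2, 0.4]
shift mm [  0.1  -0.  -64.4] turn rad [-0.0003  0.001  -0.0013]
shift mm [  0.1  -0.  -64.4] turn rad [ 3.1413e+00 -2.0000e-03 -1.5000e-03]
z [ 0.5893 -0.2899  0.1182] toolx [ 0.001 -0.001 -1.   ] tooly [1.    0.031 0.001] F [ 0.8 -1.2  0.4] q [-26.3  34.9  96.6  -0.   48.4 -28.1] open 0.0152 10.0
```

```bash
python3 -m inch '[[[0.4,0,0],[0,0,0]],[[0.4,0,-3],[0,0,0]],[[0.4,0,-7],[0,0,0]],[[0.4,0,-11],[0,0,0]],[[0.4,0,-15],[0,0,0]],[[0.4,0,-18],[0,0,0]],[[0.4,0,-20],[0,0,0]]]'|egrep 'pos|force'
python3 - <<'E'
from h import *
go([.5873,-.2256,.118],1.8)
E
```

```text
tool_pos: [0.5891, -0.2702, 0.1182]
force: [1.4, -7.8, 11.8]
shift mm [  0.1  -0.4 -44.6] turn rad [-0.0001  0.0016 -0.0022]
shift mm [  0.1  -0.4 -44.6] turn rad [ 3.1415e+00 -3.5000e-03 -2.5000e-03]
z [ 0.5891 -0.2702  0.1182] toolx [ 0.002 -0.002 -1.   ] tooly [1.    0.031 0.002] F [ 1.4 -7.8 11.8] q [-24.8  34.3  97.9  -0.   47.7 -26.5] open 0.0156 10.7
```

```bash
python3 -m inch '[[[-0.1,0,-3],[0,0,0]],[[-0.1,0,-6],[0,0,0]],[[-0.1,0,-9],[0,0,0]],[[-0.1,0,-12],[0,0,0]],[[-0.1,0,-15],[0,0,0]],[[-0.1,0,-18],[0,0,0]]]'|egrep 'pos|force'
python3 -m inch '[[[0,0,-3],[0,0,0]],[[0,0,-6],[0,0,0]],[[0,0,-9],[0,0,0]],[[0,0,-11],[0,0,0]],[[0,0,-12],[0,0,0]],[[0,0,-12],[0,0,0]]]'|egrep 'pos|force'
python3 - <<'E'
from h import *
go([.5873,-.2256,.118],1.8)
E
```

```text
tool_pos: [0.5882, -0.2522, 0.1181]
force: [0.1, -6.5, 7.2]
tool_pos: [0.5877, -0.2401, 0.118]
force: [0.1, -5.7, 7.2]
shift mm [ -0.1   0.1 -14.5] turn rad [ 0.      0.0011 -0.0012]
shift mm [ -0.1   0.1 -14.5] turn rad [-3.1416e+00  1.8000e-03  1.8000e-03]
z [ 0.5877 -0.2401  0.118 ] toolx [ 0.001 -0.001 -1.   ] tooly [1.    0.031 0.001] F [ 0.1 -5.7  7.2] q [-22.3  33.4  99.6  -0.   46.9 -24.1] open 0.0159 11.9
```

Still supported by the deck at track y ≈ 0.5, as predicted; the foot should clear the edge at ≈ +5. I'll continue in small steps.

```bash
for i in 1 2 3 4; do python3 -m inch '[[[0.1,0,-2],[0,0,0]],[[0.1,0,-3],[0,0,0]],[[0.1,0,-3],[0,0,0]]]'|egrep 'pos|force'; done
python3 - <<'E'
from h import *
go([.5873,-.2256,.118],1.8)
E
```

```text
tool_pos: [0.5875, -0.2369, 0.1177]
force: [1.3, -5.2, 6.5]
tool_pos: [0.5861, -0.2328, 0.1163]
force: [0.5, 0.3, -2.2]
tool_pos: [0.5868, -0.2306, 0.117]
force: [0.6, -0.6, -2.0]
tool_pos: [0.5869, -0.2277, 0.117]
force: [-0.3, 0.5, -1.8]
shift mm [-1.   0.5 -2.1] turn rad [-0.0003 -0.0001  0.    ]
shift mm [-1.   0.5 -2.1] turn rad [3.1413e+00 0.0000e+00 1.0000e-04]
z [ 0.5869 -0.2277  0.117 ] toolx [-0.  0. -1.] tooly [ 1.     0.031 -0.   ] F [-0.3  0.5 -1.8] q [-21.3  33.2 100.3   0.   46.6 -23.1] open 0.0155 13.1
```

The support vanished as the foot cleared the slot edge (7 N down to hanging weight). Now I'll lower it to the slot floor, with contact expected at z ≈ 0.106.

```bash
python3 -m inch '[[[2,0,-1],[0,0,0]],[[4,0,-1],[0,0,0]],[[6,0,-1],[0,0,0]],[[8,0,-1],[0,0,0]],[[9,0,-1],[0,0,0]],[[9,0,-1],[0,0,0]],[[9,0,-1],[0,0,0]]]'|egrep 'pos|force'; for i in 1 2 3 4; do python3 -m inch '[[[0.5,0,0],[0,0,0]],[[0.5,0,0],[0,0,0]]]'|egrep 'pos|force'; done
```

```text
tool_pos: [0.5869, -0.2269, 0.108]
force: [0.1, -0.9, -1.9]
tool_pos: [0.5868, -0.2268, 0.1075]
force: [-0.4, -0.2, -1.8]
tool_pos: [0.5868, -0.2269, 0.107]
force: [0.5, 1.1, -1.4]
tool_pos: [0.5868, -0.2268, 0.1065]
force: [-0.5, -0.1, -2.3]
tool_pos: [0.5869, -0.2269, 0.1062]
force: [-1.3, 0.6, 0.4]
```

```bash
python3 -m inch '[[[0,0,0],[0,0,0]],[[0,0,0],[0,0,0]],[[0,0,0],[0,0,0]],[[0,0,0],[0,0,0]],[[0,0,0],[0,0,0]],[[0,0,0],[0,0,0]],[[0,0,0],[0,0,0]],[[0,0,0],[0,0,0]]]' 0|egrep 'pos|force|open'; python3 -m inch '[[[-5,0,0],[0,0,0]],[[-20,0,0],[0,0,0]],[[-50,0,0],[0,0,0]],[[-90,0,0],[0,0,0]],[[-130,0,0],[0,0,0]],[[-170,0,0],[0,0,0]],[[-200,0,0],[0,0,0]],[[-200,0,0],[0,0,0]]]'|egrep 'pos|force|open'
python3 -m inch '[[[0,-30,-20],[0,0,0]],[[0,-60,-60],[0,0,0]],[[0,-90,-100],[0,0,0]],[[0,-120,-150],[0,0,0]],[[0,-150,-200],[0,0,0]],[[0,-170,-250],[0,0,0]],[[0,-190,-300],[0,0,0]],[[0,-190,-300],[0,0,0]]]'|egrep 'pos|force|open|clock'
python3 - <<'E'
from h import *
t=bot.get_image("top"); s=bot.get_image("scene")
crop(t,225,150,130,110,6,"t4.png"); crop(s,200,155,198,145,4,"s4.png")
E
```

```text
tool_pos: [0.5868, -0.2268, 0.106]
force: [-0.3, -0.6, 0.0]
opening: 0.0853
tool_pos: [0.5887, -0.2276, 0.3126]
force: [-0.8, 0.8, -0.4]
opening: 0.0852
clock: 17.0
tool_pos: [0.3853, 0.0693, 0.3062]
force: [0.8, 0.8, -0.8]
opening: 0.0854
```

View pics/t4.png

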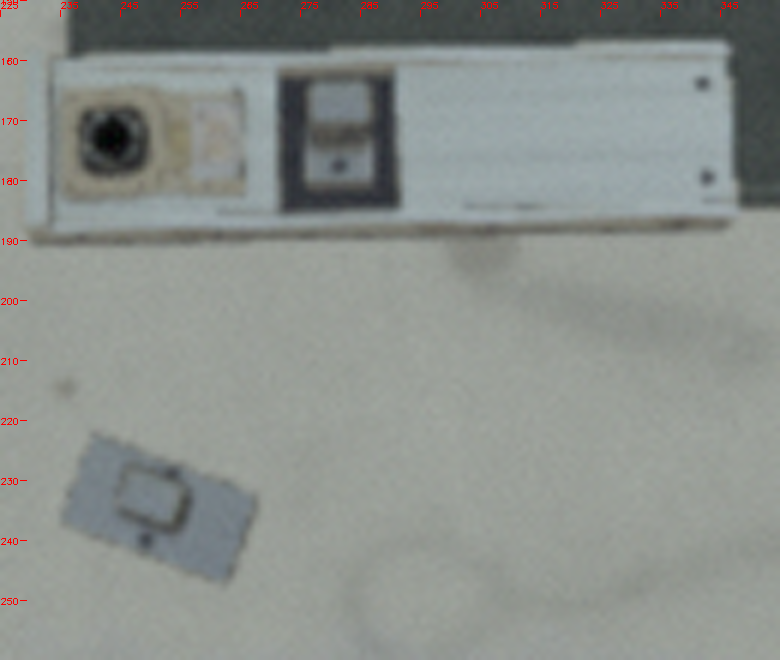

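View pics/s4.png

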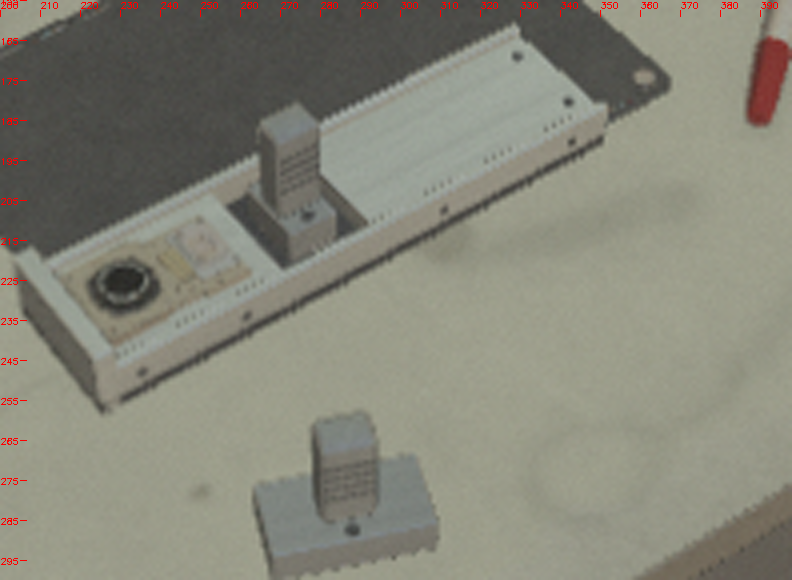

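The stop stands upright and square in the middle of the slot (top-view crop ≈ (340,130)). The wide stop hasn't moved, and the robot is well clear. Handing in.

```bash
python3 -c "
from station import bot
print(bot.job_done())"
```

```text
the job is handed in; nothing more can be done
None
```

The narrow-foot stop is standing on the slot floor, and I handed the job in at about 17 s on the robot clock.

**What I did:** I took the stop by its handle (15.5 mm measured grip) and set it on the open-end deck at about y = −100 mm of the track. The deck was felt at TCP z 0.118 m, as expected. I dragged it square to the track with contact kept by force. Support vanished at track y ≈ +5 to +8 mm, as predicted for the foot clearing the slot edge. I then moved it to near the slot centre, lowered it to the floor (contact at z 0.106 m, as expected), released it and backed away.

**Last checks:**
- **Final pictures:** both show the stop upright and square in the slot with a gap on each side. The wide stop has the same pixels as at the start, and the board and track are unchanged.
- **Drag contact:** the upward force reading varied from about 0.4 to 12 N. It dropped to 0.4 N once, but against the stop's weight of about −1.7 N when hanging, that still meant light contact, and z stayed at 0.118 m.
- **Lowering into the slot:** the stop was held for the final 12 mm, so it was lowered rather than falling freely.
- **Views during the grasp and set-down:** the two pictures I viewed, just before each, were blocked by the arm, so those steps relied on force, height and opening readings.

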